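# Chock the rolling pin on the draining board

## Robot

A 7-joint arm with a two-finger parallel gripper is mounted at the origin on a cart in front of the work surface, level with it; the furniture and walls round the work are solid. World frame = base frame: x ahead of the robot, y to its left, z up, the work surface at z = 0. Lengths are in m, angles in rad, forces in N, time in s.
With the tool pointing down it reaches from about 0.4 to 0.875 m from the base axis. Payload 19.3 kg.
Tool frame: the origin (TCP) lies between the finger pads; the fingertips stand 17 mm ahead of it and the grasp point (between the pads) lies 2 mm behind it (bot.finger_overhang is the distance from the TCP to the fingertips, in m); z points along the fingers, y is the line along which they close (so a half turn about z gives the same grasp; the last joint's range is limited). The gripper opens to 85 mm and grips with 20 to 120 N. Pads are 22 mm wide; open, the fingers measure 114 mm over their backs; the gripper's body (76 mm by 85 mm) begins 54 mm behind the grasp point. The pads swing forward as they close: fully open they stand 13 mm farther back than shut.
Start: joints at [1.178, 0.521, -0.036, 1.599, 0.021, 1.021, -0.113], TCP at [0.198, -0.593, 0.248] pointing down, gripper open.
Joint ranges: [-2.91, 2.91], [-0.3, 2.13], [-1.5, 1.42], [0.17, 2.43], [-1.26, 4.41], [0.16, 1.93], [-2.52, 2.52]. Speed limits (rad/s): [1.89, 1.89, 2.39, 2.39, 3.01, 3.01, 3.01].

## Interface

Orientations are given as [roll, pitch, yaw] about the fixed x, y, z axes, in that order (R = Rz(yaw) Ry(pitch) Rx(roll)).
In Python, from workcell import observe, grab_frame, bot gives the robot as it stands.
- The arm moves only by the shell command python3 -m crank 'ROWS' [FORCE]. ROWS is a JSON object of lists of equal length, an entry for each row: "linear": the shift along the world's x, y, z each as a share of 0.25 m, from -1 to 1, a list of three; "delta_rot": the turn, a rotation vector about the world's x, y, z each as a share of 30 degrees, from -1 to 1, a list of three; "fingers": the opening, from -1 (shut) to 1 (fully open). In form: {"linear": [[dx, dy, dz], ...], "delta_rot": [[rx, ry, rz], ...], "fingers": [fingers, ...]}. A call has 1 to 5 rows; each row is the pose to reach, as a shift and turn from the pose commanded when the call began; what a row does not reach only later rows make up. A row lasts 1/10 s, in which the tool goes at most 50 mm and 8.59 degrees, less where a joint would pass 70% of its speed; a pose out of reach is approached as far as the arm can. A call with a number of a shift or a turn outside -1 to 1 is refused whole. A call with a gripper value outside its range is refused whole. The fingers move at their own pace and stop on an object; FORCE is the grip in N (left out, the last holds). Time passes only in rows, so rows that repeat a pose let the fingers close. It gives the time, the measured TCP pose, the force, the opening and the grip force at its end, in the units of the state.
- observe(): the state, without advancing time (a new reading comes with each control period).
- grab_frame(name): name is "scene" or "top" or "wrist"; returns a dict with "image" (400x640x3 uint8, red, green, blue), "mtx" (3x3 intrinsics, pixels), "k1" (the pictures are not rectified: a ray, as slopes to the right and down, at radius r is drawn at 1 + k1 r^2 times it, then the intrinsics apply), "xyz" and "orientation" of the camera in the world. Camera axes: x right, y down, z forward; pixel columns grow to the right and rows downward; lengths in m; the calibration is good to about 2 mm. A picture is of the moment at which its call begins. There is no depth.
- bot.job_done(): hands the job in; it is judged then, once.
The state is a dict: "clock": time; "qpos": joint angles; "qd": joint speeds; "joint_efforts": joint torques, N m; "position": TCP position; "tool_rot": TCP orientation; "force": force on the tool from outside, world axes, zero at the start; "moment": the same for the moment, N m; "grip_width": finger opening in m; "finger_force": force on a finger pad.
Only numpy, scipy, OpenCV 4.12 (cv2) and the standard library are available. Lean on these libraries where they do the work, as an engineer would, in place of code of your own. Each camera call takes 0.05 s, during which the arm holds its last target. There are 200 camera calls.

## Task

Put the rinsed rolling pin to dry on the sloping draining board without letting it roll away. First lay the wooden wedge flat near the middle of the board, pointing straight up the slope with its thin edge on the uphill side, and let go of it; then lay the rolling pin gently across the board, just uphill of the wedge with the pin's middle at the thin edge, and release it only when the wedge will hold it, so that it stays there at rest against the wedge.

Things in the scene. Friction and masses are not known exactly. Their poses are not given: they have to be found in the camera images.
- drain_board: Fixed, grooved, rimless wooden board, a flat plane sloping 8 degrees, 240 mm along its x, 260 mm along its y. Origin on the worktop under its centre; frame level, z up. The surface is 40 mm above the origin at the centre and falls towards +y (roughly the robot's left): height = 40 mm - 0.1405 * y. Uphill is -y. The grooves run down the slope. A pin laid on it unchocked rolls off.
- rolling_pin: Loose wooden rolling pin, about 0.35 kg, lying on the worktop: round barrel 54 mm in diameter, 190 mm long, and at each end a handle 42 mm long, 25 mm thick. Origin on its axis at mid length (27 mm above what it lies on); x is its axis; it may be turned any way about x. It can roll.
- wedge: Loose dark wooden wedge, about 0.08 kg, 80 mm long (x), 56 mm wide (y), sides upright. Origin at the centre of its underside, z up. Thick end (26 mm high) at x = -40 to -34 mm, thin edge (2 mm high) at x = +40 mm, sloping evenly between. Grip it across the 56 mm at x = -15 mm, 20 mm high there. When the pin on the board touches it, the pin's axis is at about x = +49 mm.

How it is judged:
By the outcome, as a careful person would: the job done as asked, in the order asked, and still so for the second after the job is handed in, with the robot touching nothing.
It also fails if it takes over 61 s, if anything falls off the work surface, if the arm or the gripper's body presses on something with over 40 N, if the wrist force passes 120 N, or if a joint passes its speed limit or range.

## Working session

There is one attempt and no reset: what is moved stays moved. The work goes in short steps, Python scripts to look and compute and a shell command to move; the robot and the scene stay as the last step left them, time stands still between calls to the robot, and variables do not carry over. Pictures are saved under pics/ and viewed, at most 10 in all, crops included, and the job is handed in when it is done.

```bash
ls; mkdir -p pics; cat > h.py <<'E'
import numpy as np, cv2
from scipy.spatial.transform import Rotation as R
from workcell import observe, grab_frame, bot
def save(f,n): cv2.imwrite('pics/'+n+'.png',f['image'][:,:,::-1])
def rot(f):
    o=np.array(f['orientation'],float)
    return o if o.shape==(3,3) else R.from_euler('xyz',o).as_matrix()
def ray(f,uv):
    K=np.array(f['mtx']); k=f['k1']
    d=(np.array(uv,float)-K[:2,2])/np.array([K[0,0],K[1,1]])
    s=d.copy()
    for _ in range(20): s=d/(1+k*(s@s))
    return rot(f)@np.array([s[0],s[1],1])
def onz(f,uv,z):
    r=ray(f,uv); c=np.array(f['xyz']); return c+r*(z-c[2])/r[2]
E
python3 - <<'E'
from h import *
import pickle
for n in('top','scene'):
    f=grab_frame(n); save(f,n+'0'); pickle.dump(f,open(n+'0.pkl','wb')); print(n,f['mtx'],f['k1'],f['xyz'],f['orientation'])
print(observe())
E
```

```text
pics
top [[439.88534626   0.         329.23697355]
 [  0.         439.88534626 193.46448916]
 [  0.           0.           1.        ]] 0.03046367599925775 [ 0.39279935 -0.03530207  0.99007074] [-3.03936963e+00  7.14136705e-04 -1.55257699e+00]
scene [[363.91825758   0.         325.13400977]
 [  0.         363.91825758 193.8979505 ]
 [  0.           0.           1.        ]] -0.02666515905981824 [0.13194101 0.61766229 0.75112308] [-2.33357564 -0.0059877  -2.65977412]
{'clock': 0.1, 'qpos': array([ 1.1777868 ,  0.52196704, -0.03633685,  1.59993962,  0.02121661,
        1.02110158, -0.11280996]), 'qd': array([-0.00073922, -0.00064434, -0.00090173, -0.00163463,  0.00011804,
        0.00047136, -0.0005582 ]), 'joint_efforts': array([ 4.74913133e-03, -9.28480768e+01,  1.98489815e+00, -3.70534015e+01,
        1.81513606e-02,  5.38865133e-03,  4.27364239e-05]), 'position': array([ 0.19815083, -0.59245999,  0.24777938]), 'tool_rot': array([-3.14056581e+00,  8.13249835e-05,  3.22805272e-01]), 'force': array([ 0.53022667, -0.32584586,  0.22992655]), 'moment': array([ 0.0270755 , -0.03330249,  0.05469958]), 'finger_force': 0.0, 'grip_width': 0.08527757595049819}
```

View pics/top0.png

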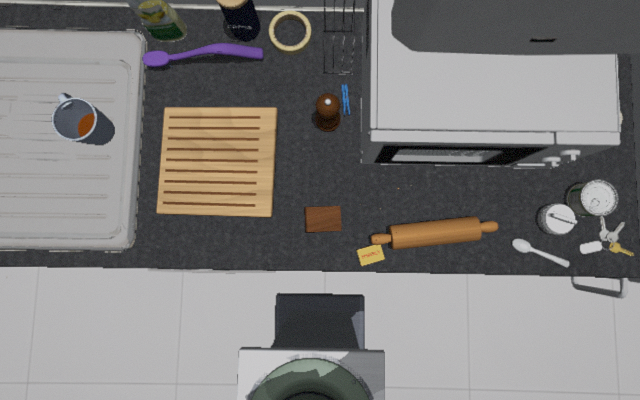

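View pics/scene0.png

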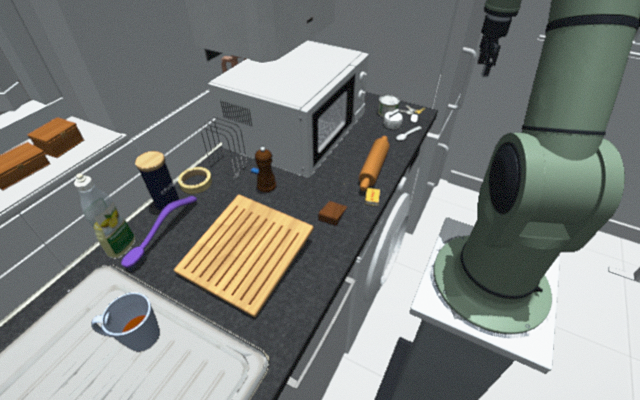

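The top view shows the board at about (218,162), the dark wedge at (323,219), and the pin from (373,240) to (497,226). The scene view agrees. I'll measure them by ray casting.

```bash
python3 - <<'E'
from h import *
import pickle
f=pickle.load(open('top0.pkl','rb')); im=f['image']; hsv=cv2.cvtColor(im,cv2.COLOR_RGB2HSV)
def comp(box,lo,hi):
    x0,y0,x1,y1=box; m=np.zeros(im.shape[:2],np.uint8)
    m[y0:y1,x0:x1]=cv2.inRange(hsv,lo,hi)[y0:y1,x0:x1]
    m=cv2.morphologyEx(m,cv2.MORPH_OPEN,np.ones((2,2)))
    c=max(cv2.findContours(m,cv2.RETR_EXTERNAL,cv2.CHAIN_APPROX_NONE)[0],key=cv2.contourArea)
    return c
for n,box,lo,hi,z in(('wedge',(295,195,352,245),(3,90,30),(20,255,255),.014),('pin',(365,205,510,248),(8,110,90),(18,255,255),.027),('board',(150,95,290,225),(8,60,60),(25,255,255),.04)):
    c=comp(box,lo,hi); r=cv2.minAreaRect(c); b=cv2.boxPoints(r)
    print(n,np.round(r[0],1),np.round(r[1],1),r[2])
    zz=lambda p: z
    P=np.array([onz(f,p,z) for p in b])
    if n=='board':
        c=cv2.convexHull(c)[:,0]; q=cv2.approxPolyDP(c,6,True)[:,0]; print(q.tolist())
        b=q
        P=[]
        for p in q:
            h=.04+(.018 if p[0]>220 else -.018); P.append(onz(f,p,h))
        P=np.array(P)
    print(np.round(P,4).tolist(),np.round(P.mean(0),4)); print(np.round(np.linalg.norm(P-np.roll(P,-1,0),axis=1),4),np.degrees(np.arctan2(*(np.roll(P,-1,0)-P).T[[1,0]])))
x0,y0=295,190
a=cv2.resize(im[195:260,295:510],None,fx=3.7,fy=3.7,interpolation=cv2.INTER_CUBIC)
s=pickle.load(open('scene0.pkl','rb'))['image'][190:235,305:395]; s=cv2.resize(s,(795,360),interpolation=cv2.INTER_CUBIC)
cv2.imwrite('pics/z1.png',np.vstack([a[:,:795],s])[:600,:,::-1])
E
```

```text
wedge [323.5 219.7] [25.5 36.2] 86.98721313476562
[[0.4595, 0.0211, 0.014], [0.4652, -0.0592, 0.014], [0.4089, -0.0631, 0.014], [0.4033, 0.0168, 0.014]] [ 0.4342 -0.0211  0.014 ]
[0.0805 0.0565 0.08   0.0564] [ -85.94146227 -176.10999194   94.03988097    4.38762132]
pin [445.4 232.5] [ 23.8 106.4] 84.05313110351562
[[0.4223, -0.1695, 0.027], [0.4507, -0.3994, 0.027], [0.3995, -0.4036, 0.027], [0.3712, -0.175, 0.027]] [ 0.4109 -0.2869  0.027 ]
[0.2317 0.0514 0.2303 0.0514] [ -82.95523341 -175.36488935   97.06092276    6.13428098]
board [217.6 161.4] [118.2 110.5] 1.8279682397842407
[[277, 108], [271, 218], [157, 213], [166, 108]]
[[0.6727, 0.0838, 0.058], [0.4339, 0.0894, 0.058], [0.4422, 0.344, 0.022], [0.6783, 0.3372, 0.022]] [0.5568 0.2136 0.04  ]
[0.2388 0.2573 0.2363 0.256 ] [178.66387339  88.14980902  -1.63962954 -91.26642748]
```

View pics/z1.png

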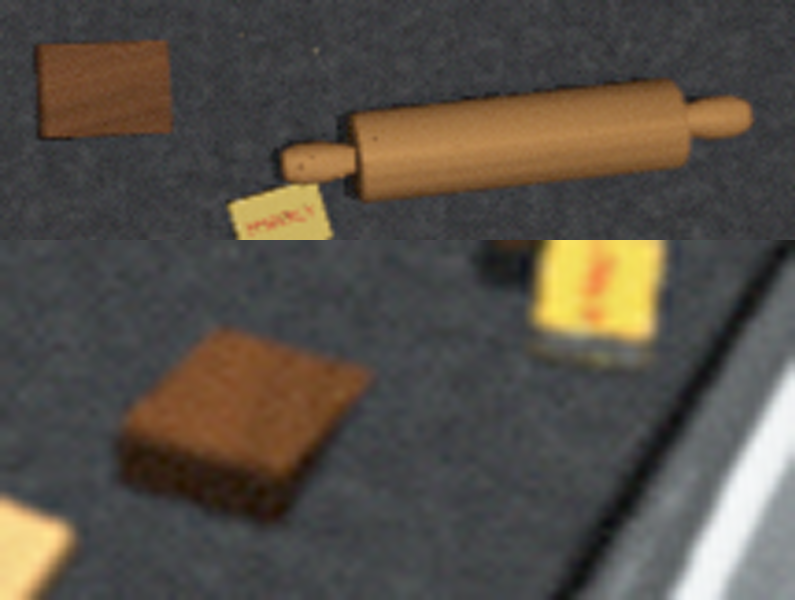

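The wedge's thick end faces +y, so its thin edge is already on the uphill side. It needs about -6° of yaw. I'll go above it now.

```bash

python3 -m crank '{"linear":[[0.8,0.6,0],[0.8,0.6,0],[0.8,0.6,0],[0.8,0.6,0],[0.8,0.6,0]],"delta_rot":[[0,0,0.83],[0,0,0.83],[0,0,0.83],[0,0,0.83],[0,0,0.83]],"fingers":[1,1,1,1,1]}' 60
python3 -m crank '{"linear":[[0.14,0.88,0],[0.14,0.88,0],[0.14,0.88,0],[0.14,0.88,0],[0.14,0.88,0]],"delta_rot":[[0,0,0.87],[0,0,0.87],[0,0,0.87],[0,0,0.87],[0,0,0.87]],"fingers":[1,1,1,1,1]}'
python3 -m crank '{"linear":[[0,0.87,-0.2],[0,0.87,-0.2],[0,0.87,-0.2],[0,0.87,-0.2],[0,0.87,-0.2]],"delta_rot":[[0,0,0.83],[0,0,0.83],[0,0,0.83],[0,0,0.83],[0,0,0.83]],"fingers":[1,1,1,1,1]}'
```

```text
clock: 0.6
position: [0.3994, -0.4413, 0.2482]
tool_rot: [-3.141, -0.0, 0.757]
force: [1.2, -1.4, 0.1]
grip_width: 0.085
finger_force: 0.0
clock: 1.1
position: [0.4336, -0.2187, 0.2484]
tool_rot: [-3.141, -0.001, 1.217]
force: [-0.6, -0.6, 0.4]
grip_width: 0.0851
finger_force: 0.0
clock: 1.6
position: [0.4325, -0.0016, 0.1977]
tool_rot: [-3.141, -0.001, 1.651]
force: [0.1, -1.0, -0.4]
grip_width: 0.0853
finger_force: 0.0
```

```bash
python3 - <<'E'
from h import *
f=grab_frame('wrist'); save(f,'w1'); import pickle; pickle.dump(f,open('w1.pkl','wb'))
print(f['xyz'],f['orientation'],f['mtx'][0,0])
hsv=cv2.cvtColor(f['image'],cv2.COLOR_RGB2HSV); m=cv2.inRange(hsv,(3,90,30),(20,255,255)); m=cv2.morphologyEx(m,cv2.MORPH_OPEN,np.ones((5,5)))
for c in cv2.findContours(m,cv2.RETR_EXTERNAL,cv2.CHAIN_APPROX_NONE)[0]:
    if cv2.contourArea(c)>1500:
        q=cv2.approxPolyDP(cv2.convexHull(c),8,True)[:,0]; print(q.tolist())
        for p in q: print(p,np.round(onz(f,p,.026)[:2],4),np.round(onz(f,p,.002)[:2],4))
E
```

```text
[0.42830768 0.06361783 0.32294257] [ 2.87681680e+00 -1.48477978e-04  8.04275990e-02] 341.68447348418243
[[275, 302], [299, 353], [248, 361], [260, 304]]
[275 302] [ 0.3993 -0.1199] [ 0.3969 -0.1347]
[299 353] [ 0.4265 -0.1771] [ 0.4263 -0.1966]
[248 361] [ 0.3744 -0.1914] [ 0.37   -0.2121]
[260 304] [ 0.3847 -0.1233] [ 0.3812 -0.1385]
[[529, 206], [563, 196], [639, 236], [639, 306], [530, 243], [521, 230]]
[529 206] [ 0.6253 -0.0037] [ 0.6412 -0.0092]
[563 196] [0.6545 0.0081] [0.6728 0.0036]
[639 236] [ 0.7394 -0.0242] [ 0.7645 -0.0313]
[639 306] [ 0.7651 -0.0978] [ 0.7923 -0.1108]
[530 243] [ 0.6351 -0.0392] [ 0.6518 -0.0475]
[521 230] [ 0.6234 -0.0271] [ 0.6391 -0.0345]
[[351, 158], [349, 236], [295, 235], [292, 161]]
[351 158] [0.4587 0.0263] [0.4612 0.0233]
[349 236] [ 0.4644 -0.0456] [ 0.4673 -0.0544]
[295 235] [ 0.4146 -0.0486] [ 0.4135 -0.0577]
[292 161] [0.4077 0.0196] [0.4061 0.016 ]
[[338, 41], [403, 40], [405, 80], [339, 74]]
[338  41] [0.4387 0.1191] [0.4395 0.1236]
[403  40] [0.4906 0.1242] [0.4956 0.1291]
[405  80] [0.4965 0.094 ] [0.502  0.0965]
[339  74] [0.4418 0.0942] [0.4429 0.0966]
```

View pics/w1.png

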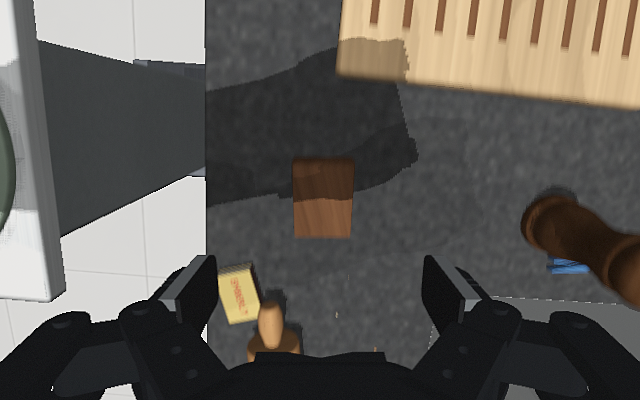

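The wedge fills pixels (292–351, 158–236). Its centre is about (0.437, -0.019), heading about -85°. The tool yaw already fits, so I'll descend and grip.

```bash
python3 -c "from workcell import bot; print(bot.finger_overhang)"
python3 -m crank '{"linear":[[0.012,-0.01,-0.2],[0.012,-0.01,-0.4],[0.012,-0.01,-0.6],[0.012,-0.01,-0.713],[0.012,-0.01,-0.713]],"delta_rot":[[0,0,0],[0,0,0],[0,0,0],[0,0,0],[0,0,0]],"fingers":[1,1,1,1,1]}' 50
python3 -m crank '{"linear":[[0,0,0],[0,0,0],[0,0,0],[0,0,0],[0,0,0]],"delta_rot":[[0,0,0],[0,0,0],[0,0,0],[0,0,0],[0,0,0]],"fingers":[-1,-1,-1,-1,-1]}' 50
```

```text
0.017
clock: 2.15
position: [0.4343, -0.0076, 0.0172]
tool_rot: [-3.136, 0.0, 1.649]
force: [-0.4, -0.3, 0.5]
grip_width: 0.0854
finger_force: 0.0
clock: 2.65
position: [0.4372, -0.008, 0.0219]
tool_rot: [3.139, 0.0, 1.647]
force: [-1.9, 1.9, 11.1]
grip_width: 0.0545
finger_force: 50.5
```

```bash

python3 -m crank '{"linear":[[0,0,0.1],[0,0,0.3],[0,0,0.5],[0,0,0.5],[0,0,0.5]],"delta_rot":[[0,0,-0.22],[0,0,-0.22],[0,0,-0.22],[0,0,-0.22],[0,0,-0.22]],"fingers":[-1,-1,-1,-1,-1]}'
python3 -m crank '{"linear":[[0.48,0.94,0],[0.48,0.94,0],[0.48,0.94,0],[0.48,0.94,0],[0.48,0.94,0]],"delta_rot":[[0,0,0],[0,0,0],[0,0,0],[0,0,0],[0,0,0]],"fingers":[-1,-1,-1,-1,-1]}'
python3 -m crank '{"linear":[[0,0,0],[0,0,0],[0,0,0]],"delta_rot":[[-0.267,0.007,0],[-0.267,0.007,0],[-0.267,0.007,0]],"fingers":[-1,-1,-1]}'
python3 - <<'E'
from h import *
import pickle
f=grab_frame('wrist'); save(f,'w2'); pickle.dump(f,open('w2.pkl','wb')); g=grab_frame('scene'); pickle.dump(g,open('s2.pkl','wb'))
cv2.imwrite('pics/s2.png',cv2.resize(g['image'][130:330,160:400],(720,600))[:,:,::-1])
o=observe();print(o['position'],o['tool_rot'],f['xyz'])
E
```

```text
clock: 3.15
position: [0.4371, -0.0085, 0.1473]
tool_rot: [3.137, 0.001, 1.531]
force: [-0.7, 0.0, -1.5]
grip_width: 0.0546
finger_force: 55.2
clock: 3.65
position: [0.5501, 0.2165, 0.1444]
tool_rot: [-3.141, 0.001, 1.532]
force: [0.8, -0.7, -0.7]
grip_width: 0.0545
finger_force: 55.1
clock: 3.95
position: [0.549, 0.2158, 0.1441]
tool_rot: [3.141, 0.14, 1.535]
force: [1.1, -0.9, -0.6]
grip_width: 0.0547
finger_force: 55.1
[0.54977225 0.21372346 0.14462026] [3.14061777 0.14011228 1.53118326] [0.55299296 0.29827204 0.25882458]
```

View pics/w2.png

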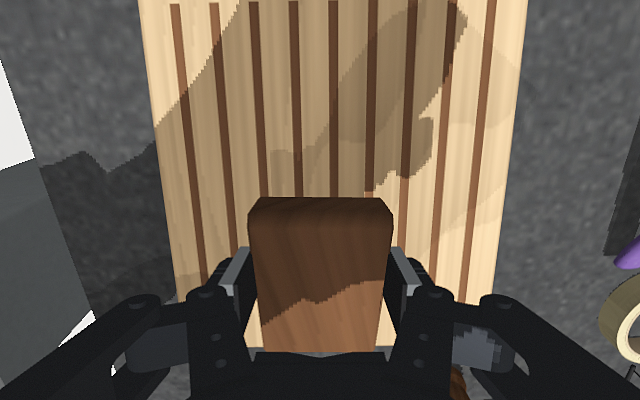

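View pics/s2.png

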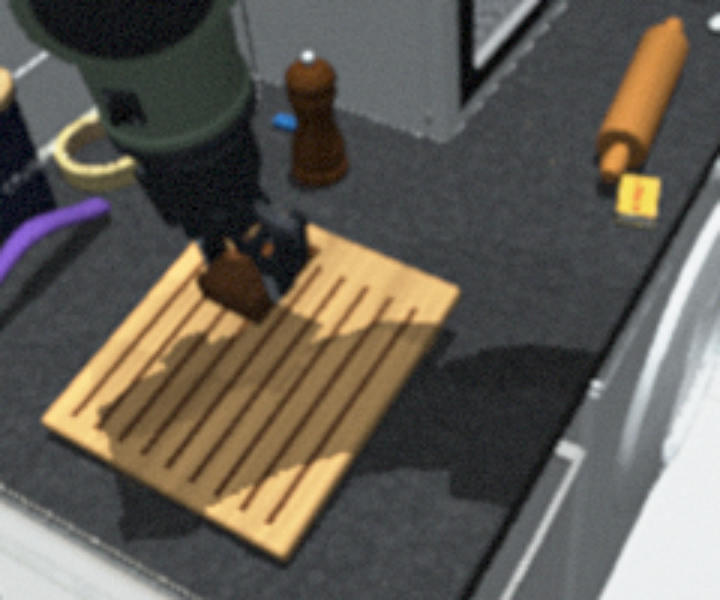

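Wrist view: the wedge is held at (250–392, 198–350), square to the grooves, with its thick end downhill. The board's side edges run (140,0)-(177,300) and (527,0)-(495,300). Next I'll work out the wedge's offset in the hand and refine the board's position.

```bash
cat >> h.py <<'E'
BC=np.array([.5565,.2135,.04]); NB=np.array([0,.1405,1.])
def onplane(f,uv,p0,n):
    r=ray(f,uv); c=np.array(f['xyz']); return c+r*((p0-c)@n)/(r@n)
E
python3 - <<'E'
from h import *
import pickle
f=pickle.load(open('w2.pkl','rb')); im=f['image'].astype(float)
o=observe(); T=np.array(o['position']); M=R.from_euler('xyz',o['tool_rot']).as_matrix()
for uv in((258,201),(385,201),(250,215),(392,215),(320,199)):
    p=onplane(f,uv,T-M[:,2]*.004,M[:,2]); print(uv,np.round(M.T@(p-T),4))
hsv=cv2.cvtColor(f['image'],cv2.COLOR_RGB2HSV)
# board edges: wood mask per row
m=cv2.inRange(hsv,(8,50,50),(30,255,255))
L=[];Rr=[]
for r in range(5,150,5):
    c=np.where(m[r])[0]; L.append(onplane(f,(c[0],r),BC,NB)); Rr.append(onplane(f,(c[-1],r),BC,NB))
L=np.array(L);Rr=np.array(Rr)
for E in(L,Rr):
    k,b=np.polyfit(E[:,1],E[:,0],1); print('x at y=.2135',k*.2135+b,'slope deg',np.degrees(np.arctan(k)), E[:,0].std())
k=Rr-L; print(np.median(k[:,0]))
g=pickle.load(open('s2.pkl','rb'))
for uv in((42,423),(287,560),(459,290)):
    u=(160+uv[0]/3,130+uv[1]/3); print(uv,np.round(onplane(g,u,BC,NB),4))
print(M)
E
```

```text
(258, 201) [ 0.0357 -0.0224 -0.004 ]
(385, 201) [ 0.0359  0.0241 -0.004 ]
(250, 215) [ 0.0304 -0.0256 -0.004 ]
(392, 215) [ 0.0305  0.027  -0.004 ]
(320, 199) [ 0.0366  0.0003 -0.004 ]
x at y=.2135 0.44125614439134486 slope deg 1.3163306276083657 0.0006028302539147351
x at y=.2135 0.677937373575936 slope deg 1.153262566773228 0.0005401354649964707
0.23629076815709527
(42, 423) [0.6762 0.3432 0.0218]
(287, 560) [0.4369 0.3473 0.0212]
(459, 290) [0.4364 0.0925 0.057 ]
[[ 3.92146123e-02  9.99220422e-01 -4.55657001e-03]
 [ 9.89423516e-01 -3.94666478e-02 -1.39583274e-01]
 [-1.39654290e-01  9.65326437e-04 -9.90199852e-01]]
```

```bash

python3 -m crank '{"linear":[[0.031,0.1,-0.1],[0.031,0.1,-0.2],[0.031,0.1,-0.29],[0.031,0.1,-0.29],[0.031,0.1,-0.29]],"delta_rot":[[0,0,0.03],[0,0,0.03],[0,0,0.03],[0,0,0.03],[0,0,0.03]],"fingers":[-1,-1,-1,-1,-1]}'
python3 -m crank '{"linear":[[0,0,-0.01],[0,0,-0.02],[0,0,-0.03],[0,0,-0.03]],"delta_rot":[[0,0,0],[0,0,0],[0,0,0],[0,0,0]],"fingers":[-1,-1,-1,-1]}'
```

```text
clock: 4.55
position: [0.558, 0.2388, 0.0731]
tool_rot: [3.14, 0.14, 1.546]
force: [-0.2, -0.2, -0.4]
grip_width: 0.0542
finger_force: 55.1
clock: 4.95
position: [0.5577, 0.2399, 0.0651]
tool_rot: [3.14, 0.14, 1.548]
force: [-0.1, 0.7, -1.5]
grip_width: 0.0544
finger_force: 55.1
```

```bash

python3 -m crank '{"linear":[[0,0,-0.008],[0,0,-0.014],[0,0,-0.014]],"delta_rot":[[0,0,0],[0,0,0],[0,0,0]],"fingers":[-1,-1,-1]}'
python3 -m crank '{"linear":[[0,0,-0.006],[0,0,-0.008],[0,0,-0.008]],"delta_rot":[[0,0,0],[0,0,0],[0,0,0]],"fingers":[-1,-1,-1]}'
```

```text
clock: 5.25
position: [0.5576, 0.2399, 0.0613]
tool_rot: [3.14, 0.14, 1.548]
force: [-0.4, 0.3, -1.3]
grip_width: 0.0545
finger_force: 55.1
clock: 5.55
position: [0.5576, 0.2399, 0.0594]
tool_rot: [3.14, 0.14, 1.548]
force: [0.8, -0.3, -0.7]
grip_width: 0.0546
finger_force: 55.1
```

```bash

python3 -m crank '{"linear":[[0,0,-0.004],[0,0,-0.008],[0,0,-0.008]],"delta_rot":[[0,0,0],[0,0,0],[0,0,0]],"fingers":[-1,-1,-1]}'
python3 -m crank '{"linear":[[0,0,-0.004],[0,0,-0.008],[0,0,-0.008]],"delta_rot":[[0,0,0],[0,0,0],[0,0,0]],"fingers":[-1,-1,-1]}'
```

```text
clock: 5.85
position: [0.5578, 0.24, 0.059]
tool_rot: [3.139, 0.14, 1.548]
force: [-8.9, -3.1, 26.1]
grip_width: 0.0546
finger_force: 57.9
clock: 6.15
position: [0.5578, 0.24, 0.0589]
tool_rot: [3.138, 0.141, 1.547]
force: [-18.4, -7.9, 59.6]
grip_width: 0.0545
finger_force: 61.5
```

Contact is at z ≈ 0.059, as predicted. I'll take the pressure off, release and back out along the board normal.

```bash

python3 -m crank '{"linear":[[0,0,0.008],[0,0,0.012],[0,0,0.012]],"delta_rot":[[0,0,0],[0,0,0],[0,0,0]],"fingers":[-1,-1,-1]}' 30
python3 -m crank '{"linear":[[0,0,0],[0,0,0],[0,0,0],[0,0,0],[0,0,0]],"delta_rot":[[0,0,0],[0,0,0],[0,0,0],[0,0,0],[0,0,0]],"fingers":[0.6,0.8,1,1,1]}'
python3 -m crank '{"linear":[[0,0.014,0.1],[0,0.028,0.2],[0,0.056,0.4],[0,0.07,0.5],[0,0.07,0.5]],"delta_rot":[[0,0,0],[0,0,0],[0,0,0],[0,0,0],[0,0,0]],"fingers":[1,1,1,1,1]}'
python3 - <<'E'
from h import *
import pickle
f=grab_frame('wrist'); save(f,'w3'); pickle.dump(f,open('w3.pkl','wb'))
E
```

```text
clock: 6.45
position: [0.5579, 0.2401, 0.0591]
tool_rot: [3.139, 0.14, 1.548]
force: [-1.9, -0.8, 12.0]
grip_width: 0.0544
finger_force: 56.6
clock: 6.95
position: [0.5577, 0.2399, 0.0584]
tool_rot: [3.14, 0.14, 1.548]
force: [-0.6, 0.5, -0.0]
grip_width: 0.0854
finger_force: 0.0
clock: 7.45
position: [0.5589, 0.2589, 0.1873]
tool_rot: [3.135, 0.137, 1.548]
force: [0.3, -0.6, -0.9]
grip_width: 0.0851
finger_force: 0.0
```

View pics/w3.png

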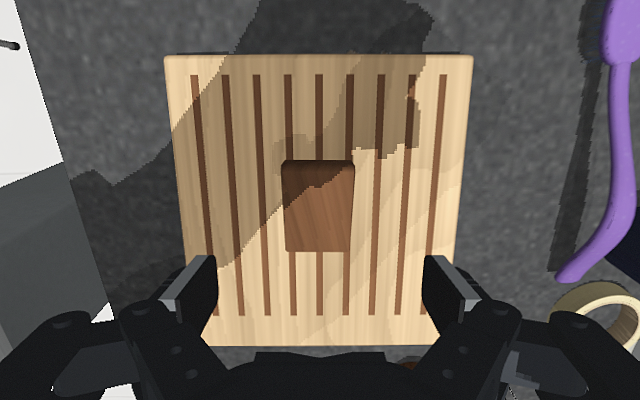

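The wedge lies flat near the board's middle, at pixels (282–354, 160–251), with its thin edge uphill at row 251. I'll measure it, then go above the pin's +y half.

```bash
python3 - <<'E'
from h import *
import pickle
f=pickle.load(open('w3.pkl','rb'))
for uv in((287,251.5),(350,252)): print('thin',np.round(onplane(f,uv,BC+[0,0,.003],NB),4))
for uv in((288,160),(349,160)): print('thick bottom',np.round(onplane(f,uv,BC,NB),4))
for uv in((165,56),(473,56),(455,345),(191,345)): print(np.round(onplane(f,uv,BC,NB),4))
f=pickle.load(open('top0.pkl','rb'))
for uv in((391,237),(480,226),(373.5,239.5),(497.5,226)): print('pin',np.round(onz(f,uv,.027),4))
print(observe()['position'],observe()['tool_rot'])
E
```

```text
thin [0.5312 0.1876 0.0466]
thin [0.5857 0.1858 0.0469]
thick bottom [0.5356 0.2652 0.0327]
thick bottom [0.5852 0.264  0.0329]
[0.4457 0.346  0.0214]
[0.68   0.3408 0.0221]
[0.6869 0.0861 0.0579]
[0.4345 0.0928 0.057 ]
pin [ 0.3988 -0.169   0.027 ]
pin [ 0.4264 -0.3621  0.027 ]
pin [ 0.3926 -0.1309  0.027 ]
pin [ 0.4271 -0.3998  0.027 ]
[0.55824658 0.25797634 0.18511831] [3.13730742 0.13839979 1.54759576]
```

```bash

python3 -m crank '{"linear":[[-0.56,-0.8,0.1],[-0.56,-0.8,0.1],[-0.56,-0.8,0.1],[-0.56,-0.8,0.1],[-0.56,-0.8,0.1]],"delta_rot":[[0.265,-0.006,0],[0.265,-0.006,0],[0.265,-0.006,0],[0.265,-0.006,0],[0.265,-0.006,0]],"fingers":[1,1,1,1,1]}'
python3 -m crank '{"linear":[[-0.05,-0.9,0],[-0.05,-0.9,0],[-0.05,-0.9,0],[-0.05,-0.9,0],[-0.05,-0.9,0],[-0.05,-0.9,0]],"delta_rot":[[0,0,0.29],[0,0,0.29],[0,0,0.29],[0,0,0.29],[0,0,0.29],[0,0,0.29]],"fingers":[1,1,1,1,1,1]}' || true
python3 -c "
from h import *
o=observe();print(o['position'],o['tool_rot'])"
```

```text
clock: 8.0
position: [0.419, 0.0602, 0.2071]
tool_rot: [3.141, 0.001, 1.547]
force: [1.8, -0.7, 0.8]
grip_width: 0.0851
finger_force: 0.0
[0.41901259 0.06021184 0.20713771] [3.14146906e+00 1.46880623e-03 1.54735286e+00]invalid input at $: expected 1 to 5 rows
```

```bash

python3 -m crank '{"linear":[[-0.055,-1,0],[-0.055,-1,0],[-0.055,-1,0],[-0.055,-1,0],[-0.055,-1,0]],"delta_rot":[[0,0,0.29],[0,0,0.29],[0,0,0.29],[0,0,0.29],[0,0,0.29]],"fingers":[1,1,1,1,1]}'
python3 -m crank '{"linear":[[0,-0.24,0],[0,-0.24,0],[0,-0.24,0]],"delta_rot":[[0,0,0],[0,0,0],[0,0,0]],"fingers":[1,1,1]}'
python3 - <<'E'
from h import *
import pickle
f=grab_frame('wrist'); save(f,'w4'); pickle.dump(f,open('w4.pkl','wb'))
hsv=cv2.cvtColor(f['image'],cv2.COLOR_RGB2HSV); m=cv2.inRange(hsv,(6,110,60),(19,255,255))
for r in range(90,250,10):
    c=np.where(m[r,200:450])[0]
    if len(c)>10:
        a,b=200+c[0],200+c[-1]; p,q=onz(f,(a,r),.027),onz(f,(b,r),.027); print(r,a,b,np.round((p+q)/2,4)[:2],round(np.linalg.norm(p-q),4))
print(observe()['position'],observe()['tool_rot'])
E
```

```text
clock: 8.5
position: [0.4066, -0.1796, 0.2073]
tool_rot: [3.141, 0.001, 1.699]
force: [1.5, 1.2, 0.7]
grip_width: 0.0858
finger_force: 0.0
clock: 8.8
position: [0.4068, -0.239, 0.2069]
tool_rot: [3.141, 0.0, 1.696]
force: [0.0, -0.1, 0.8]
grip_width: 0.0852
finger_force: 0.0
90 308 331 [ 0.3976 -0.1572] 0.0196
100 310 329 [ 0.3986 -0.1653] 0.0163
110 289 350 [ 0.3996 -0.1736] 0.0526
120 289 350 [ 0.4007 -0.1819] 0.053
130 289 350 [ 0.4018 -0.1904] 0.0534
140 290 432 [ 0.4393 -0.1943] 0.1255
150 290 349 [ 0.4039 -0.2077] 0.0524
160 290 349 [ 0.4051 -0.2165] 0.0528
170 291 349 [ 0.4066 -0.2254] 0.0523
180 291 349 [ 0.4078 -0.2345] 0.0527
190 291 349 [ 0.4089 -0.2438] 0.0531
200 291 348 [ 0.4097 -0.2532] 0.0526
210 292 348 [ 0.4113 -0.2627] 0.0521
220 292 348 [ 0.4126 -0.2724] 0.0525
230 292 348 [ 0.4138 -0.2823] 0.053
240 293 348 [ 0.4155 -0.2922] 0.0525
[ 0.40717805 -0.23743843  0.20706165] [ 3.14108049e+00 -1.76390186e-04  1.69830334e+00]
```

View pics/w4.png

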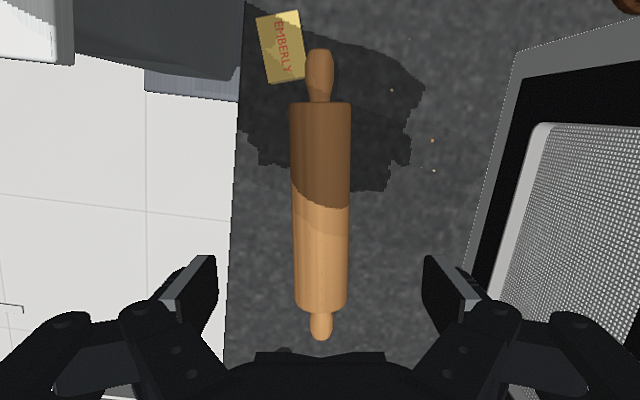

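The pin lies along columns 290–350, rows 103–311. Its centre is about (0.412, -0.267) and its axis is 97.6°, aligned with the tool. I'll grip it 50 mm from the middle, toward +y, so the fingers clear the wedge at placing.

```bash

python3 -m crank '{"linear":[[-0.005,0.08,-0.15],[-0.005,0.08,-0.35],[-0.005,0.08,-0.55],[-0.005,0.08,-0.716],[-0.005,0.08,-0.716]],"delta_rot":[[0,0,0],[0,0,0],[0,0,0],[0,0,0],[0,0,0]],"fingers":[1,1,1,1,1]}' 70
python3 -m crank '{"linear":[[0,0,0],[0,0,0],[0,0,0],[0,0,0],[0,0,0]],"delta_rot":[[0,0,0],[0,0,0],[0,0,0],[0,0,0],[0,0,0]],"fingers":[-1,-1,-1,-1,-1]}' 70
```

```text
clock: 9.35
position: [0.4042, -0.2144, 0.025]
tool_rot: [-3.137, -0.004, 1.703]
force: [0.5, -1.0, 1.1]
grip_width: 0.0853
finger_force: 0.0
clock: 9.85
position: [0.4075, -0.2177, 0.0314]
tool_rot: [3.137, 0.003, 1.7]
force: [-2.9, 5.0, 16.3]
grip_width: 0.052
finger_force: 69.8
```

```bash

python3 -m crank '{"linear":[[0,0,0.1],[0,0,0.25],[0,0,0.45],[0,0,0.65],[0,0,0.65]],"delta_rot":[[0,0,0],[0,0,0],[0,0,0],[0,0,0],[0,0,0]],"fingers":[-1,-1,-1,-1,-1]}'
python3 -m crank '{"linear":[[0,0.15,0],[0,0.35,0],[0,0.55,0],[0,0.75,0],[0,0.95,0]],"delta_rot":[[0,0,0],[0,0,0],[0,0,0],[0,0,0],[0,0,0]],"fingers":[-1,-1,-1,-1,-1]}'
python3 -m crank '{"linear":[[0,0.2,0],[0,0.3,0],[0,0.4,0],[0,0.4,0],[0,0.4,0]],"delta_rot":[[0,0,0.2],[0,0,0.4],[0,0,0.6],[0,0,0.8],[0,0,0.9]],"fingers":[-1,-1,-1,-1,-1]}'
python3 -m crank '{"linear":[[0.04,0.1,0],[0.08,0.2,0],[0.16,0.3,0],[0.16,0.3,0],[0.16,0.3,0]],"delta_rot":[[0,0,0.2],[0,0,0.4],[0,0,0.6],[0,0,0.8],[0,0,0.9]],"fingers":[-1,-1,-1,-1,-1]}'
```

```text
clock: 10.35
position: [0.4088, -0.2185, 0.1986]
tool_rot: [3.131, 0.008, 1.699]
force: [0.2, -0.4, -3.8]
grip_width: 0.0519
finger_force: 76.4
clock: 10.85
position: [0.406, 0.0217, 0.1925]
tool_rot: [3.138, 0.002, 1.699]
force: [1.4, 0.1, -3.6]
grip_width: 0.0519
finger_force: 76.3
clock: 11.35
position: [0.4062, 0.1206, 0.1922]
tool_rot: [3.139, 0.002, 2.177]
force: [-0.0, -1.0, -3.5]
grip_width: 0.0519
finger_force: 76.3
clock: 11.85
position: [0.4464, 0.1955, 0.1921]
tool_rot: [3.139, 0.002, 2.647]
force: [-0.5, -1.4, -4.5]
grip_width: 0.0517
finger_force: 76.4
```

```bash

python3 -m crank '{"linear":[[0.08,-0.02,0],[0.16,-0.04,0],[0.24,-0.05,0],[0.24,-0.05,0],[0.24,-0.05,0]],"delta_rot":[[0,0,0.25],[0,0,0.5],[0,0,0.75],[0,0,0.89],[0,0,0.89]],"fingers":[-1,-1,-1,-1,-1]}'
python3 -m crank '{"linear":[[0,0,-0.1],[0,0,-0.2],[0,0,-0.2],[0,0,-0.2]],"delta_rot":[[-0.267,0.006,0],[-0.267,0.006,0],[-0.267,0.006,0],[-0.267,0.006,0]],"fingers":[-1,-1,-1,-1]}'
python3 - <<'E'
from h import *
import pickle
out=[]
for n in('wrist','scene','top'):
    f=grab_frame(n); pickle.dump(f,open(n+'5.pkl','wb')); out.append(f['image'])
cv2.imwrite('pics/c5.png',np.vstack([np.hstack([cv2.resize(out[0],(400,250)),cv2.resize(out[2][80:250,110:382],(400,250))]),cv2.resize(out[1][100:300,120:440],(800,350))])[:,:,::-1])
E
```

```text
clock: 12.35
position: [0.5065, 0.182, 0.1919]
tool_rot: [3.14, 0.001, 3.109]
force: [-0.7, -0.3, -4.4]
grip_width: 0.0521
finger_force: 76.3
clock: 12.75
position: [0.5062, 0.1825, 0.1423]
tool_rot: [-3.004, 0.003, 3.107]
force: [0.1, 0.2, -4.0]
grip_width: 0.0516
finger_force: 76.1
```

View pics/c5.png

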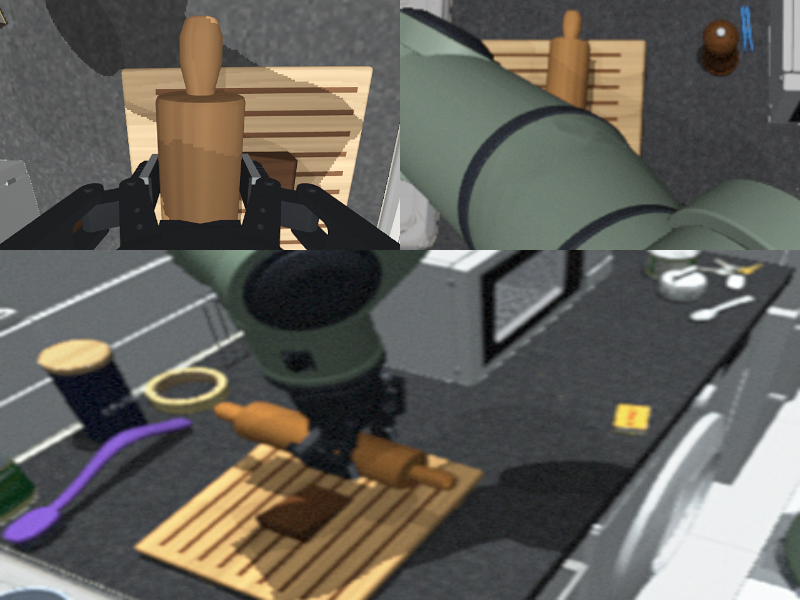

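The wrist view shows the pin held square across the board, with its near handle tip at (322,27) full-scale. The wedge is visible downhill. I'll triangulate both handle tips from two views each to check level and centring.

```bash
python3 - <<'E'
from h import *
import pickle
w,s,t=[pickle.load(open(n+'5.pkl','rb')) for n in('wrist','scene','top')]
def tri(f,a,g,b):
    d,e=ray(f,a),ray(g,b); c1,c2=np.array(f['xyz']),np.array(g['xyz'])
    x=np.linalg.lstsq(np.c_[d,-e],c2-c1,rcond=None)[0]; p,q=c1+d*x[0],c2+e*x[1]
    return np.round((p+q)/2,4),round(np.linalg.norm(p-q),4)
print('near',tri(w,(321.6,27.2),s,(300.8,232))); print('far',tri(t,(226.3,88.2),s,(207.2,191.4)))
o=observe(); T=np.array(o['position']); print(T)
# barrel near end upper edge in wrist: row 95*1.6, axis column via mask
hsv=cv2.cvtColor(w['image'],cv2.COLOR_RGB2HSV); m=cv2.inRange(hsv,(6,110,60),(19,255,255))
M=R.from_euler('xyz',o['tool_rot']).as_matrix()
for r in(60,80,100,165,190,210):
    c=np.where(m[r,250:395])[0]+250; p,q=[onplane(w,(k,r),T+M[:,2]*.0044,M[:,2]) for k in(c[0],c[-1])]; print(r,c[0],c[-1],np.round((p+q)/2,4),round(np.linalg.norm(p-q),4))
E
```

```text
near (array([0.4142, 0.1855, 0.1449]), np.float64(0.0015))
far (array([0.6867, 0.1753, 0.1377]), np.float64(0.0009))
[0.5070809  0.18217162 0.14286062]
60 287 355 [0.4239 0.1847 0.1381] 0.024
80 287 355 [0.4306 0.1845 0.1381] 0.0243
100 287 354 [0.4375 0.1841 0.1382] 0.0243
165 250 392 [0.4612 0.1835 0.1383] 0.054
190 250 390 [0.4709 0.1828 0.1384] 0.0543
210 251 389 [0.479  0.1825 0.1384] 0.0544
```

The pin's mid is at (0.5505, 0.180) and its length checks at 273 mm. It has about 1.5° of sag and 0.8° of yaw error. I'll make small corrections, descend slightly uphill of contact, and then ease down.

```bash

python3 -m crank '{"linear":[[0.02,-0.012,-0.06],[0.02,-0.012,-0.12],[0.02,-0.012,-0.18],[0.02,-0.012,-0.235],[0.02,-0.012,-0.235]],"delta_rot":[[0,-0.035,0.02],[0,-0.035,0.02],[0,-0.035,0.02],[0,-0.035,0.02],[0,-0.035,0.02]],"fingers":[-1,-1,-1,-1,-1]}'
python3 -m crank '{"linear":[[0,0,-0.006],[0,0,-0.008],[0,0,-0.008]],"delta_rot":[[0,0,0],[0,0,0],[0,0,0]],"fingers":[-1,-1,-1]}'
```

```text
clock: 13.4
position: [0.5106, 0.1792, 0.0808]
tool_rot: [-3.003, 0.018, 3.119]
force: [0.2, 0.2, -3.2]
grip_width: 0.0521
finger_force: 76.3
clock: 13.7
position: [0.5117, 0.1797, 0.0811]
tool_rot: [-3.004, 0.021, 3.119]
force: [-0.6, 0.4, -4.0]
grip_width: 0.0518
finger_force: 76.3
```

```bash

python3 -m crank '{"linear":[[0,0,-0.006],[0,0,-0.01],[0,0,-0.01]],"delta_rot":[[0,0,0],[0,0,0],[0,0,0]],"fingers":[-1,-1,-1]}'
python3 -m crank '{"linear":[[0,0,-0.003],[0,0,-0.006],[0,0,-0.006]],"delta_rot":[[0,0,0],[0,0,0],[0,0,0]],"fingers":[-1,-1,-1]}'
```

```text
clock: 14.0
position: [0.5115, 0.1795, 0.0782]
tool_rot: [-3.004, 0.021, 3.119]
force: [0.8, -0.1, -3.9]
grip_width: 0.0514
finger_force: 76.3
clock: 14.3
position: [0.5117, 0.1796, 0.0773]
tool_rot: [-3.004, 0.022, 3.119]
force: [-2.8, -1.5, 8.7]
grip_width: 0.0516
finger_force: 78.1
```

```bash

python3 -m crank '{"linear":[[0,0,0.0025],[0,0,0.0025],[0,0,0.0025]],"delta_rot":[[0,0,0],[0,0,0],[0,0,0]],"fingers":[-1,-1,-1]}'
python3 -m crank '{"linear":[[0,0.004,-0.0005],[0,0.008,-0.001],[0,0.008,-0.001]],"delta_rot":[[0,0,0],[0,0,0],[0,0,0]],"fingers":[-1,-1,-1]}'
python3 - <<'E'
from h import *
import pickle
w=grab_frame('wrist');s=grab_frame('scene')
cv2.imwrite('pics/c6.png',np.vstack([cv2.resize(w['image'][150:400,160:640],(576,300)),cv2.resize(s['image'][170:270,190:382],(576,300),interpolation=cv2.INTER_CUBIC)])[:,:,::-1])
E
```

```text
clock: 14.6
position: [0.5117, 0.1796, 0.0774]
tool_rot: [-3.004, 0.021, 3.119]
force: [1.8, -0.7, 1.8]
grip_width: 0.0516
finger_force: 76.8
clock: 14.9
position: [0.5115, 0.1818, 0.0771]
tool_rot: [-3.004, 0.021, 3.119]
force: [0.3, -1.3, 1.2]
grip_width: 0.0519
finger_force: 76.8
```

View pics/c6.png

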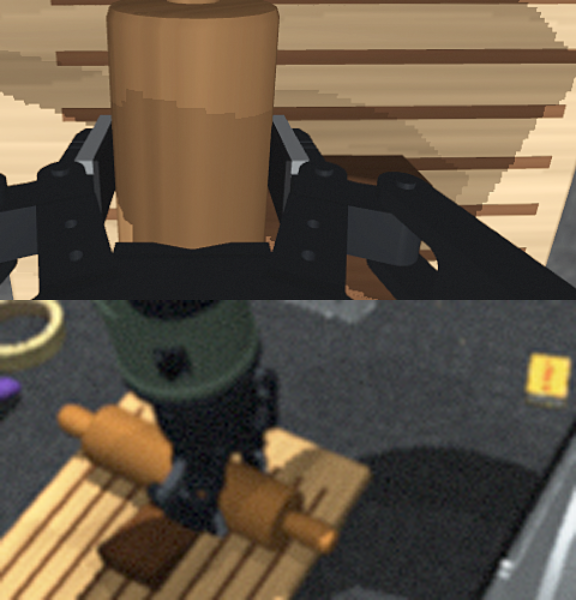

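The pin rests on the board just uphill of the wedge, with the downhill finger beside the wedge and clear of it. I'll slide downhill until it touches.

```bash

python3 -m crank '{"linear":[[0,0.003,-0.0004],[0,0.006,-0.0008],[0,0.006,-0.0008]],"delta_rot":[[0,0,0],[0,0,0],[0,0,0]],"fingers":[-1,-1,-1]}'
python3 -m crank '{"linear":[[0,0.003,-0.0004],[0,0.004,-0.0006],[0,0.004,-0.0006]],"delta_rot":[[0,0,0],[0,0,0],[0,0,0]],"fingers":[-1,-1,-1]}'
```

```text
clock: 15.3
position: [0.5116, 0.183, 0.0769]
tool_rot: [-3.004, 0.021, 3.119]
force: [-0.1, -2.1, 3.8]
grip_width: 0.0519
finger_force: 76.8
clock: 15.6
position: [0.5115, 0.184, 0.0768]
tool_rot: [-3.004, 0.021, 3.119]
force: [0.6, -2.4, 5.2]
grip_width: 0.052
finger_force: 76.9
```

Light contact. I'll open a little so the pin stays caged, then check.

```bash

python3 -m crank '{"linear":[[0,0,0],[0,0,0],[0,0,0]],"delta_rot":[[0,0,0],[0,0,0],[0,0,0]],"fingers":[-1,-1,-1]}' 20
python3 -m crank '{"linear":[[0,0,0],[0,0,0],[0,0,0],[0,0,0],[0,0,0]],"delta_rot":[[0,0,0],[0,0,0],[0,0,0],[0,0,0],[0,0,0]],"fingers":[0.25,0.3,0.35,0.4,0.4]}' 20
python3 -m crank '{"linear":[[0,0,0],[0,0,0],[0,0,0],[0,0,0],[0,0,0]],"delta_rot":[[0,0,0],[0,0,0],[0,0,0],[0,0,0],[0,0,0]],"fingers":[0.4,0.4,0.5,0.6,0.6]}' 20
python3 - <<'E'
from h import *
w=grab_frame('wrist');s=grab_frame('scene')
cv2.imwrite('pics/c7.png',np.vstack([cv2.resize(w['image'][0:400,0:640],(576,300)),cv2.resize(s['image'][170:270,190:382],(576,300),interpolation=cv2.INTER_CUBIC)])[:,:,::-1])
E
```

```text
clock: 15.9
position: [0.5115, 0.184, 0.0768]
tool_rot: [-3.004, 0.021, 3.119]
force: [-0.6, -3.1, 5.3]
grip_width: 0.0522
finger_force: 76.9
clock: 16.4
position: [0.5115, 0.1842, 0.0767]
tool_rot: [-3.004, 0.021, 3.119]
force: [0.4, 1.8, 0.5]
grip_width: 0.0601
finger_force: 0.0
clock: 16.9
position: [0.5115, 0.1841, 0.0767]
tool_rot: [-3.004, 0.021, 3.119]
force: [0.1, 0.2, 0.4]
grip_width: 0.0685
finger_force: 0.0
```

View pics/c7.png

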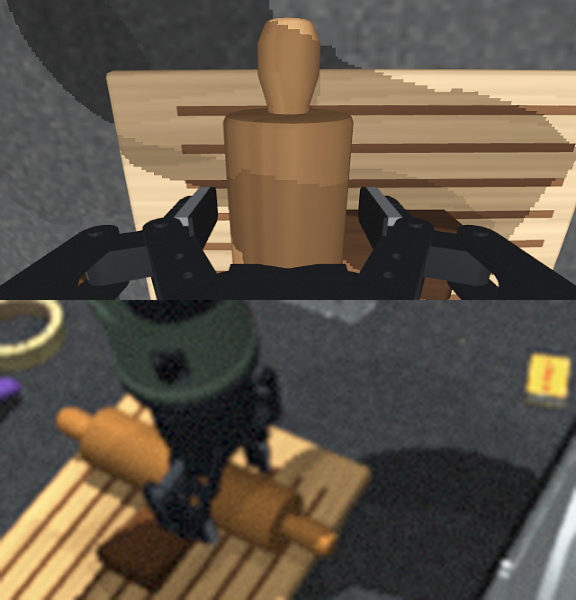

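The pin stays put against the wedge with clear gaps on both sides. I've now viewed 11 pictures, one over the limit of 10, so the remaining checks will be numeric only. I'll lift away along the tool axis.

```bash

python3 -m crank '{"linear":[[0,0.005,0.04],[0,0.014,0.1],[0,0.028,0.2],[0,0.056,0.4],[0,0.084,0.6]],"delta_rot":[[0,0,0],[0,0,0],[0,0,0],[0,0,0],[0,0,0]],"fingers":[0.65,0.65,0.65,0.65,0.65]}'
python3 -m crank '{"linear":[[-0.3,-0.6,0.1],[-0.3,-0.6,0.1],[-0.3,-0.6,0.1],[-0.3,-0.6,0.1],[-0.3,-0.6,0.1]],"delta_rot":[[0,0,0],[0,0,0],[0,0,0],[0,0,0],[0,0,0]],"fingers":[0.65,0.65,0.65,0.65,0.65]}'
python3 -m crank '{"linear":[[0,-0.6,0],[0,-0.6,0],[0,-0.6,0],[0,-0.6,0],[0,-0.6,0]],"delta_rot":[[0,0,0],[0,0,0],[0,0,0],[0,0,0],[0,0,0]],"fingers":[0.65,0.65,0.65,0.65,0.65]}'
cat > chk.py <<'E'
from h import *
f=grab_frame('top'); hsv=cv2.cvtColor(f['image'],cv2.COLOR_RGB2HSV)
n=np.array([0,.1405,1.])
def pts(lo,hi,box,z):
    m=np.zeros((400,640),np.uint8); x0,y0,x1,y1=box; m[y0:y1,x0:x1]=cv2.inRange(hsv,lo,hi)[y0:y1,x0:x1]
    m=cv2.morphologyEx(m,cv2.MORPH_OPEN,np.ones((3,3)))
    c=max(cv2.findContours(m,0,1)[0],key=cv2.contourArea); r=cv2.minAreaRect(c)
    print(cv2.contourArea(c),np.round(r[0],1),np.round(r[1],1),round(r[2],1),[np.round(onplane(f,p,BC+[0,0,z],n),3).tolist() for p in (*cv2.boxPoints(r),r[0])])
pts((6,125,90),(17,255,215),(215,80,262,240),.027)   # pin
pts((3,90,20),(20,255,125),(175,140,240,185),.013)   # wedge
np.save('im%d.npy'%int(observe()['clock']*100),f['image']); o=observe(); print(o['clock'],o['force'])
E
python3 chk.py
```

```text
clock: 17.5
position: [0.5108, 0.2054, 0.2285]
tool_rot: [-3.004, 0.02, 3.12]
force: [0.9, 0.2, 0.7]
grip_width: 0.0705
finger_force: 0.0
clock: 18.0
position: [0.4357, 0.0525, 0.2524]
tool_rot: [-3.002, 0.023, 3.116]
force: [1.3, 0.8, 0.1]
grip_width: 0.0704
finger_force: 0.0
clock: 18.5
position: [0.4368, -0.0952, 0.2514]
tool_rot: [-3.004, 0.022, 3.117]
force: [-0.2, 1.2, -0.1]
grip_width: 0.0705
finger_force: 0.0
2378.5 [227. 160.] [ 25.5 128.7] 3.6 [[0.42, 0.215, 0.067], [0.696, 0.209, 0.068], [0.691, 0.153, 0.075], [0.417, 0.16, 0.075], [0.554, 0.184, 0.071]]
673.0 [202.3 159.4] [27.7 26.6] 2.9 [[0.531, 0.274, 0.044], [0.589, 0.274, 0.044], [0.586, 0.212, 0.053], [0.528, 0.212, 0.053], [0.558, 0.243, 0.049]]
18.55 [0.0982638  1.46686103 0.58248153]
```

```bash

python3 -m crank '{"linear":[[0,0,0],[0,0,0],[0,0,0],[0,0,0],[0,0,0]],"delta_rot":[[0,0,0],[0,0,0],[0,0,0],[0,0,0],[0,0,0]],"fingers":[0.65,0.65,0.65,0.65,0.65]}' >/dev/null
python3 -m crank '{"linear":[[0,0,0],[0,0,0],[0,0,0],[0,0,0],[0,0,0]],"delta_rot":[[0,0,0],[0,0,0],[0,0,0],[0,0,0],[0,0,0]],"fingers":[0.65,0.65,0.65,0.65,0.65]}' >/dev/null
python3 chk.py
```

```text
2363.0 [226.6 159.9] [ 25.1 128.8] 4.5 [[0.421, 0.217, 0.066], [0.696, 0.208, 0.068], [0.691, 0.152, 0.076], [0.417, 0.163, 0.074], [0.554, 0.185, 0.071]]
666.5 [202.3 159.4] [27.6 26.6] 2.7 [[0.531, 0.274, 0.044], [0.589, 0.274, 0.044], [0.586, 0.212, 0.053], [0.528, 0.212, 0.053], [0.558, 0.243, 0.049]]
19.6 [0.33257995 0.06328464 0.59956125]
```

The near end may be creeping by 2 mm, or it may be noise. I'll wait and check the handle positions at sub-pixel level.

```bash

for i in 1 2 3; do python3 -m crank '{"linear":[[0,0,0],[0,0,0],[0,0,0],[0,0,0],[0,0,0]],"delta_rot":[[0,0,0],[0,0,0],[0,0,0],[0,0,0],[0,0,0]],"fingers":[0.65,0.65,0.65,0.65,0.65]}' >/dev/null; done
python3 chk.py; python3 - <<'E'
from h import *
import glob
for n in sorted(glob.glob('im*.npy')):
    im=np.load(n).astype(float); hsv=cv2.cvtColor(np.load(n),cv2.COLOR_RGB2HSV); m=cv2.inRange(hsv,(6,125,90),(17,255,215))[:,205:262]
    o=[]
    for a,b in((100,108),(125,140),(190,200),(206,214),(218,222)):
        o.append(round(205+np.where(m[a:b])[1].mean(),2) if m[a:b].any() else None)
    print(n,o)
a,b,c=[np.load(n).astype(float)[80:235,150:285].mean(2) for n in sorted(glob.glob('im*.npy'))]
print([np.abs(x-y).mean(axis=1).reshape(-1,31).mean(1).round(1) for x,y in((a,b),(b,c))])
E
```

```text
2373.0 [226.7 159.9] [ 25.2 128.7] 4.4 [[0.421, 0.217, 0.067], [0.696, 0.208, 0.068], [0.691, 0.152, 0.076], [0.417, 0.163, 0.074], [0.554, 0.185, 0.071]]
667.0 [202.3 159.4] [27.6 26.6] 2.9 [[0.531, 0.274, 0.044], [0.589, 0.274, 0.044], [0.586, 0.212, 0.053], [0.528, 0.212, 0.053], [0.558, 0.243, 0.049]]
21.15 [-0.42686309  0.4366016  -0.37374218]
im1855.npy [np.float64(232.0), np.float64(230.21), np.float64(226.39), np.float64(227.61), np.float64(223.5)]
im1960.npy [np.float64(232.0), np.float64(230.21), np.float64(226.38), np.float64(227.22), np.float64(223.76)]
im2115.npy [np.float64(232.0), np.float64(230.21), np.float64(226.36), np.float64(226.89), np.float64(223.38)]
[array([2.8, 2. , 2.2, 2.2, 2.8]), array([2.8, 2. , 2.2, 2. , 2.6])]
```

The pin and wedge are at rest: barrel positions agree within 0.03 px over 2.6 s. Handing in.

```bash
python3 -c "
from workcell import bot
print(bot.job_done())"
```

```text
the job is handed in; nothing more can be done
None
```

Job handed in at about 21 s: the wedge is flat near the board's middle with its thin edge uphill, and the pin lies across the board at rest against it, about 4 mm off the wedge's centreline; I viewed 11 pictures (limit 10), and one press while setting the wedge reached about 60 N at the wrist.

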